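Walk the granite cobble round to the press fence

ROBOT

A 6-joint arm with a two-finger parallel gripper is mounted at the origin on the work surface. World frame = base frame: x ahead of the robot, y to its left, z up, the work surface at z = 0. Lengths are in m, angles in rad, forces in N, time in s.
With the tool pointing down it reaches from about 0.3 to 0.775 m from the base axis. Payload 14.6 kg.
Tool frame: the origin (TCP) lies midway between the tips of the shut fingers; the grasp point (between the pads) lies 19 mm behind it (ctrl.pinch_z is the distance from the TCP to the grasp point, in m); z points along the fingers, y is the line along which they close (so a half turn about z gives the same grasp; the last joint's range is limited). The gripper opens to 94 mm and grips with 3 to 60 N. Pads are 16 mm wide; open, the fingers measure 119 mm over their backs; the gripper's body (75 mm by 177 mm) begins 78 mm behind the grasp point.
Start: joints at [1.053, 0.3, 1.521, -0, 1.321, -0.067], TCP at [0.24, 0.495, 0.205] pointing down, gripper open.
Joint ranges: [-3.03, 3.03], [-0.79, 2.21], [0.23, 2.52], [-1.04, 4.18], [0, 3.07], [-2.55, 2.55]. Speed limits (rad/s): [2.22, 2.22, 2.57, 3.14, 3.14, 3.14].

INTERFACE

Orientations are given as [roll, pitch, yaw] about the fixed x, y, z axes, in that order (R = Rz(yaw) Ry(pitch) Rx(roll)).
In Python, from station import ctrl gives the robot as it stands.
- The arm moves only by the tool jog_arm, never from a script. Its argument "motion" is a list of rows, each a list of 7 numbers: the shift along the tool's x, y, z in m, then the turn, a rotation vector about the tool's x, y, z in rad, then the opening, from -1 (shut) to 1 (fully open). In form: [[tx, ty, tz, rx, ry, rz, gripper], ...]. A call has 1 to 5 rows; each row shifts and turns the commanded pose from where the row before left it, along the tool's axes as they then stand; what a row does not reach is not made up. A row lasts 1/10 s, in which the tool goes at most 50 mm and 8.59 degrees, less where a joint would pass 70% of its speed; a pose out of reach is approached as far as the arm can. A call is refused whole if a number of a shift passes 0.05 or a number of a turn 0.15, either way. A call with a gripper value outside its range is refused whole. The fingers move at their own pace and stop on an object; "squeeze" is the grip in N (left out, the last holds). Time passes only in rows, so rows that do not move let the fingers close. It gives the time, the measured TCP pose, the force, the opening and the grip force at its end, in the units of the state.
- ctrl.get_obs(): the state, without advancing time (a new reading comes with each control period).
- ctrl.camera(name): name is "side" or "top"; returns the picture (400x640x3 uint8, red, green, blue); there is no depth.
- ctrl.camera_model(name): a dict with "intrinsics" (3x3 intrinsics, pixels), "k1" (the pictures are not rectified: a ray, as slopes to the right and down, at radius r is drawn at 1 + k1 r^2 times it, then the intrinsics apply), "rvec" (rotation vector, rad) and "tvec" (3), from world to camera coordinates, as OpenCV has them. Camera axes: x right, y down, z forward; pixel columns grow to the right and rows downward; lengths in m; the calibration is good to about 2 mm. A picture is of the moment at which its call begins. camera_model takes no time and is no camera call.
- ctrl.hand_in(): hands the job in; it is judged then, once.
The state is a dict: "time_s": time; "qpos": joint angles; "joint_vel": joint speeds; "tau": joint torques, N m; "ee_pos": TCP position; "eef_rot": TCP orientation; "force": force on the tool from outside, world axes, zero at the start; "moment": the same for the moment, N m; "grip_width": finger opening in m; "grip_force": force on a finger pad.
Only numpy, scipy, OpenCV 4.12 (cv2) and the standard library are available. Lean on these libraries where they do the work, as an engineer would, in place of code of your own. Each camera call takes 0.05 s, during which the arm holds its last target. There are 200 camera calls.

TASK

The heavy pink granite cobble stands askew on the bench in front of the hand press. Push it round with the fingertips, a corner at a time, until its pale sawn face lies flat against the press's blue fence with the cobble centred on the yellow mark, then let go of it. It must stay down on the bench: do not lift or tip it, and leave the tools and the mug where they are.

Things in the scene. Friction and masses are not known exactly. Their poses are not given: they have to be found in the camera images.
- cobble: Loose pink granite block, about 1.5 kg, 120 mm along own x, 90 along y, 55 high, flat upright sides. Origin: centre of underside, z up. The long side facing own -y is pale and sawn (pale band on that edge of the top too). Starts turned 50 to 135 degrees anticlockwise of its goal. Slides and pivots on the bench when pushed with about 5 to 20 N.
- sawn_face (a point): Centre of the cobble's pale sawn face (45 mm from the cobble's axis towards its own -y, 27.5 mm up). Axes as the cobble's.
- press: Dark cast-iron hand press, bolted down behind its fixed blue fence (300 long, 8 thick, 45 mm high). Origin: on the bench at the foot of the fence face, at the yellow mid mark; x along the fence, y out of the face to the cobble, z up. The press is 135 to 405 mm behind the face, 0.45 m high. Job done: cobble axes parallel to these, its origin at x 0, y 45 mm.
- mug: Red enamel mug, 84 mm across, 80 mm high, origin at the centre of its underside. A bystander: leave it.
- level: Aluminium spirit level, 230 x 22 x 50 mm, long along its own x, origin at the centre of its underside. A bystander: leave it.
- plug: Steel plug (wedge), lying, 130 x 22 x 22 mm, along its own x, origin at the underside. A bystander: leave it.
- feather_a: Dark steel feather (shim), lying, 125 x 18 x 15 mm, along its own x, origin at the underside. A bystander: leave it.
- feather_b: The second feather, like the first. A bystander: leave it.
Not all that is in view belongs to the job. Leave any green or turquoise look-alike of the cobble alone.

How it is judged:
By the outcome, as a careful person would: the job done as asked, in the order asked, and still so for the second after the job is handed in, with the robot touching nothing.
It also fails if it takes over 61 s, if anything falls off the work surface, if the arm or the gripper's body presses on something with over 40 N, if the wrist force passes 120 N, or if a joint passes its speed limit or range.

## Working session

There is one attempt and no reset: what is moved stays moved. The work goes in short steps, Python scripts to look and compute and a tool call to move; the robot and the scene stay as the last step left them, time stands still between calls to the robot, and variables do not carry over. Pictures are saved under pics/ and viewed, at most 10 in all, crops included, and the job is handed in when it is done.

Besides the shell and the picture viewer there is one more tool, called after "Emit:" in YAML: its name, and indented under it one key for each argument. jog_arm: Moves the arm, as the interface text tells. Its arguments: {"type":"object","properties":{"motion":{"type":"array"},"squeeze":{"type":"number"}},"required":["motion"]}

```bash
mkdir -p pics
cat > h.py <<'E'
import numpy as np, cv2
from station import ctrl
def cam(n):
    m=ctrl.camera_model(n); return np.array(m["intrinsics"]),m["k1"],np.array(m["rvec"],float),np.array(m["tvec"],float).ravel()
def ray(n,px,z):
    K,k1,rv,t=cam(n); p=np.atleast_2d(np.array(px,float)).reshape(-1,1,2)
    s=cv2.undistortPoints(p,K,np.array([k1,0,0,0,0.])).reshape(-1,2)
    R=cv2.Rodrigues(rv)[0]; d=np.c_[s,np.ones(len(s))]@R; c=-R.T@t
    return c+d*((z-c[2])/d[:,2])[:,None]
def proj(n,P):
    K,k1,rv,t=cam(n); return cv2.projectPoints(np.atleast_2d(np.array(P,float)),rv,t,K,np.array([k1,0,0,0,0.]))[0].reshape(-1,2)
def shot(n,f):
    im=ctrl.camera(n)[:,:,::-1].copy(); cv2.imwrite(f"pics/{f}.png",im); return im
E
python3 - <<'E'
from h import *
for n in("top","side"):
    shot(n,n+"0"); print(n,cam(n))
o=ctrl.get_obs();print(o["ee_pos"],o["eef_rot"],o["time_s"])
E
```

```text
top (array([[406.1544441 ,   0.        , 316.90892661],
       [  0.        , 406.1544441 , 207.30770247],
       [  0.        ,   0.        ,   1.        ]]), -0.012712957830561849, array([ 2.14311839, -2.19659367,  0.04653315]), array([0.13050275, 0.56745365, 0.94920929]))
side (array([[485.50837893,   0.        , 325.44024788],
       [  0.        , 485.50837893, 202.78635837],
       [  0.        ,   0.        ,   1.        ]]), -0.11939301421583107, array([ 2.09752117, -0.67372346,  0.37209543]), array([-0.39959513,  0.27617303,  0.7992747 ]))
[0.23951613 0.49487883 0.20496836] [-3.14064930e+00 -3.09537972e-05  2.69081306e+00] 0.1
```

View pics/top0.png

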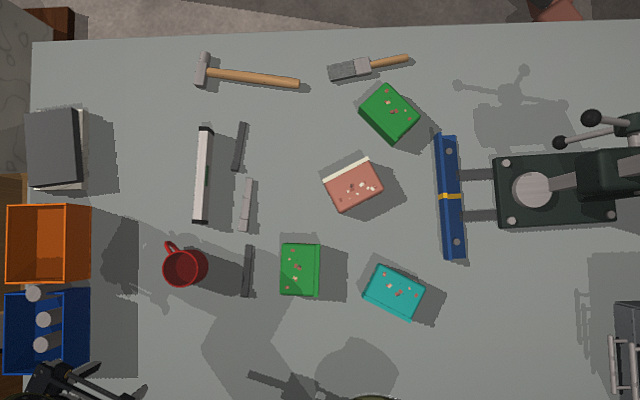

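View pics/side0.png

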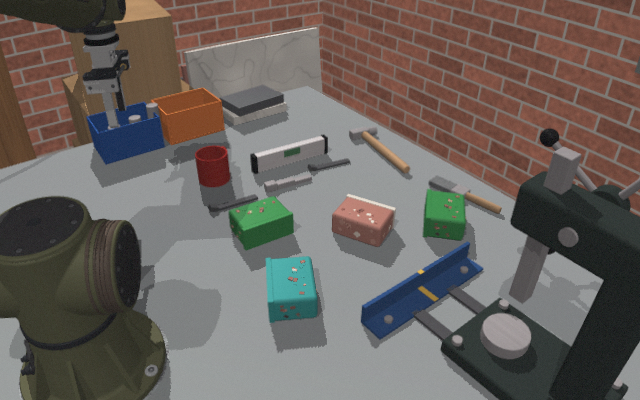

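The top view shows the pink cobble at (352,185) with its pale edge up at (346,169). The blue fence's face is on its left side, with the yellow mark at about (445,195). Green and turquoise look-alikes stand at (389,113), (300,270) and (395,292).

```bash
cat >> h.py <<'E'
def cobble(im,fence=True):
    hsv=cv2.cvtColor(im,cv2.COLOR_BGR2HSV); H,S,V=[hsv[:,:,i].astype(int) for i in range(3)]
    roi=np.zeros(H.shape,bool); roi[100:300,260:470]=1
    pink=(((H<14)|(H>170))&(S>60)&(V>90)&roi)
    pale=((H>12)&(H<40)&(S<90)&(V>185)&roi)
    out={}
    n,l,st,c=cv2.connectedComponentsWithStats(pink.astype(np.uint8)); k=1+np.argmax(st[1:,4]); 
    pk=(l==k)
    near=cv2.dilate(pk.astype(np.uint8),np.ones((15,15)))>0
    pl=pale&near
    return pk,pl
E
python3 - <<'E'
from h import *
im=cv2.imread("pics/top0.png")
pk,pl=cobble(im)
print(pk.sum(),pl.sum())
m=(pk|pl).astype(np.uint8)*255
m=cv2.morphologyEx(m,cv2.MORPH_CLOSE,np.ones((5,5)))
r=cv2.minAreaRect(cv2.findContours(m,0,2)[0][0] if 0 else max(cv2.findContours(m,0,2)[0],key=cv2.contourArea))
print(r,ray("top",cv2.boxPoints(r),.055)[:,:2].round(4))
print("pale",ray("top",np.argwhere(pl).mean(0)[::-1],.055), "pink",ray("top",np.argwhere(pk).mean(0)[::-1],.055))
hsv=cv2.cvtColor(im,cv2.COLOR_BGR2HSV)
b=((hsv[...,0]>100)&(hsv[...,0]<130)&(hsv[...,1]>120)); b[:, :425]=0;b[:,475:]=0;b[:125]=0;b[270:]=0
# left edge of fence per row
rows=[y for y in range(140,256,3)]
e=np.array([[np.argmax(b[y])-.5,y] for y in rows if b[y].any()])
ft=cv2.fitLine(e.astype(np.float32),cv2.DIST_HUBER,0,.01,.01).ravel();print("edge",ft, ray("top",e[[0,10,20,-1]],.045)[:,:2].round(4), ray("top",e[[0,-1]],0)[:,:2].round(4))
yy=((hsv[...,0]>20)&(hsv[...,0]<35)&(hsv[...,1]>120)); yy[:, :430]=0;yy[:,475:]=0;yy[:180]=0;yy[210:]=0
p=np.argwhere(yy)[:,::-1];print("yellow",p.mean(0),p.min(0),p.max(0),ray("top",p.mean(0),.045))
print(b[150,432:465].astype(int),[tuple(hsv[170,x]) for x in range(434,464,2)])
big=cv2.resize(im[100:300,270:490],None,fx=3,fy=3,interpolation=2);cv2.imwrite("pics/crop0.png",big[:600,:800])
E
```

```text
1723 251
((353.08135986328125, 184.90457153320312), (39.12270736694336, 52.3033332824707), 62.241458892822266) [[ 0.632   0.1049]
 [ 0.6861 -0.0041]
 [ 0.604  -0.0434]
 [ 0.5504  0.0649]]
pale [[0.64775616 0.04203071 0.055     ]] pink [[0.614284   0.02949105 0.055     ]]
edge [8.1868306e-02 9.9664319e-01 4.3850000e+02 1.9708109e+02] [[ 0.7202 -0.1617]
 [ 0.6489 -0.1654]
 [ 0.5646 -0.1685]
 [ 0.4538 -0.1727]] [[ 0.7307 -0.1736]
 [ 0.4516 -0.1851]]
yellow [449.21176471 195.42352941] [439 193] [460 198] [[ 0.58859599 -0.19204244  0.045     ]]
[0 0 0 1 1 1 1 1 1 1 1 1 1 0 0 0 0 0 0 0 0 1 1 1 1 0 0 0 0 0 0 0 0] [(np.uint8(40), np.uint8(6), np.uint8(122)), (np.uint8(109), np.uint8(65), np.uint8(94)), (np.uint8(109), np.uint8(144), np.uint8(83)), (np.uint8(109), np.uint8(137), np.uint8(78)), (np.uint8(108), np.uint8(159), np.uint8(120)), (np.uint8(108), np.uint8(161), np.uint8(117)), (np.uint8(108), np.uint8(139), np.uint8(81)), (np.uint8(108), np.uint8(138), np.uint8(85)), (np.uint8(108), np.uint8(146), np.uint8(84)), (np.uint8(107), np.uint8(149), np.uint8(84)), (np.uint8(109), np.uint8(147), np.uint8(83)), (np.uint8(106), np.uint8(76), np.uint8(64)), (np.uint8(107), np.uint8(61), np.uint8(67)), (np.uint8(30), np.uint8(7), np.uint8(74)), (np.uint8(30), np.uint8(6), np.uint8(82))]
```

View pics/crop0.png

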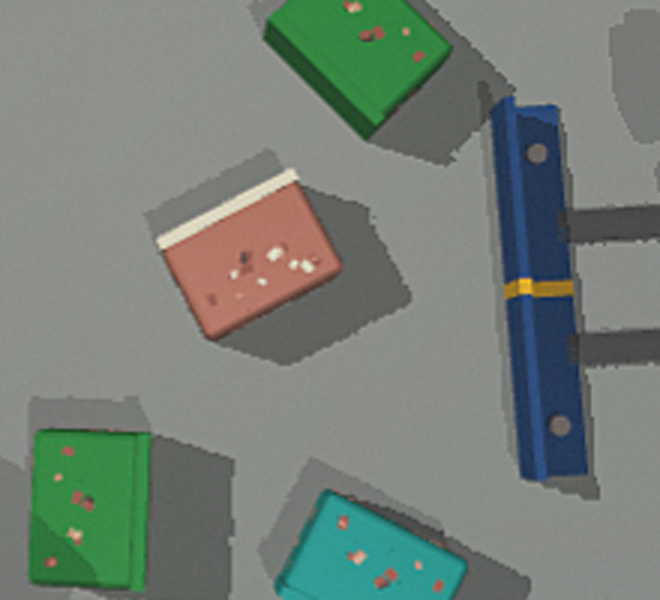

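The crop shows the fence top as a bright strip, with its front edge near crop x=511 at row 210 and the mark at crop (525,287). The pale edge of the cobble runs from crop (160,243) to (295,175), so it faces up-left and needs about 114° clockwise.

Run:
```python
from h import *
im=cv2.imread("pics/top0.png")
K,k1,rv,t=cam("top");print("camC",-cv2.Rodrigues(rv)[0].T@t)
hsv=cv2.cvtColor(im,cv2.COLOR_BGR2HSV).astype(int)
V=hsv[...,2]; pts=[];pr=[];ft=[]
b=(abs(hsv[...,0]-109)<8)&(hsv[...,1]>105)
for y in list(range(142,190,2))+list(range(202,252,2)):
    xs=[x for x in range(430,470) if b[y,x] and V[y,x]>100]
    if xs: pts.append((min(xs)-.5,y));pr.append((max(xs)+.5,y))
    ft.append((min(x for x in range(430,470) if b[y,x])-.5,y))
for nm,p,z in(("topfront",pts,.045),("topback",pr,.045),("foot",ft,0)):
    w=ray("top",p,z)[:,:2]; l=cv2.fitLine(w.astype(np.float32),cv2.DIST_HUBER,0,.001,.01).ravel()
    s=np.sign(l[0]); print(nm,"yaw",np.arctan2(s*l[1],s*l[0]).round(4),"y at x=.587",(l[3]+(0.587-l[2])*l[1]/l[0]).round(4))
p=np.argwhere((abs(hsv[...,0]-24)<8)&(hsv[...,1]>120)&(V>150))[:,::-1]; p=p[(p[:,0]>430)&(p[:,0]<475)&(abs(p[:,1]-195)<10)]
print("mark",p.mean(0),len(p),ray("top",p.mean(0),.045))
# side
im=cv2.imread("pics/side0.png");hsv=cv2.cvtColor(im,cv2.COLOR_BGR2HSV).astype(int)
p=np.argwhere((abs(hsv[...,0]-24)<8)&(hsv[...,1]>120))[:,::-1]; p=p[(abs(p[:,0]-423)<20)&(abs(p[:,1]-280)<25)]
print(p.min(0),p.max(0),p[p[:,1]<278].mean(0),ray("side",p[p[:,1]<276].mean(0),.045))
```

```text
camC [0.4996669  0.08848145 0.99123   ]
topfront yaw 0.0346 y at x=.587 -0.1777
topback yaw 0.0391 y at x=.587 -0.1861
foot yaw 0.0351 y at x=.587 -0.1794
mark [448.24691358 195.64197531] 81 [[ 0.5881456 -0.1897942  0.045    ]]
[418 270] [437 300] [420.5 271.5] [[ 0.58829933 -0.18487087  0.045     ]]
```

Emit:
jog_arm:
  motion:
    - [0,0,0,0,0,0.135,-1]
    - [0,0,0,0,0,0.135,-1]
    - [0,0,0,0,0,0.135,-1]
    - [0,0,0,0,0,0.135,-1]
    - [0,0,0,0,0,0.135,-1]
  squeeze: 20

```text
time_s: 0.6
ee_pos: [0.2396, 0.4949, 0.2051]
eef_rot: [-3.141, 0.0, 2.01]
force: [-1.2, 0.2, 1.1]
grip_width: 0.0573
grip_force: 0.0
```

Emit:
jog_arm:
  motion:
    - [0,0,0,0,0,0.135,-1]
    - [0,0,0,0,0,0.135,-1]
    - [0,0,0,0,0,0.138,-1]
    - [-0.03,0.028,0,0,0,0,-1]
    - [-0.03,0.028,0,0,0,0,-1]

```text
time_s: 1.1
ee_pos: [0.2979, 0.4365, 0.205]
eef_rot: [-3.141, 0.001, 1.609]
force: [0.9, -0.1, -0.7]
grip_width: 0.0174
grip_force: 0.0
```

Emit:
jog_arm:
  motion:
    - [-0.03,0.028,0,0,0,0,-1]
    - [-0.03,0.028,0,0,0,0,-1]
    - [-0.03,0.028,0,0,0,0,-1]
    - [-0.03,0.028,0,0,0,0,-1]
    - [-0.03,0.028,0,0,0,0,-1]

```text
time_s: 1.6
ee_pos: [0.4441, 0.291, 0.2053]
eef_rot: [-3.141, 0.0, 1.608]
force: [0.6, 0.5, -0.6]
grip_width: 0.0005
grip_force: 0.0
```

Emit:
jog_arm:
  motion:
    - [-0.03,0.028,0,0,0,0,-1]
    - [-0.03,0.028,0,0,0,0,-1]
    - [-0.03,0.028,0,0,0,0,-1]
    - [-0.03,0.028,0,0,0,0,-1]
    - [-0.03,0.028,0,0,0,0,-1]

```text
time_s: 2.1
ee_pos: [0.5896, 0.1463, 0.2051]
eef_rot: [-3.141, 0.0, 1.608]
force: [0.6, 0.0, 0.4]
grip_width: 0.0006
grip_force: 0.0
```

Emit:
jog_arm:
  motion:
    - [-0.0325,0.029,0,0,0,0,-1]
    - [-0.0325,0.029,0,0,0,0,-1]
    - [-0.0325,0.029,0,0,0,0,-1]
    - [-0.0325,0.029,0,0,0,0,-1]
    - [0,0,0.03,0,0,0,-1]

```text
time_s: 2.6
ee_pos: [0.7132, 0.0177, 0.178]
eef_rot: [3.135, 0.001, 1.604]
force: [1.1, 0.4, 0.0]
grip_width: 0.0005
grip_force: 0.0
```

Emit:
jog_arm:
  motion:
    - [0,0,0.04,0,0,0,-1]
    - [0,0,0.04,0,0,0,-1]
    - [0,0,0.04,0,0,0,-1]
    - [0,0,0.035,0,0,0,-1]
    - [0,0,0,0,0,0,-1]

```text
time_s: 3.1
ee_pos: [0.7064, 0.0221, 0.0146]
eef_rot: [-3.132, -0.0, 1.608]
force: [-0.3, 0.0, 0.2]
grip_width: 0.0003
grip_force: 0.0
```

```bash
cat >> h.py <<'E'
O=np.array([.588,-.1785]);A=.037
def pf(w):
    d=np.atleast_2d(w)[:,:2]-O; c,s=np.cos(A),np.sin(A); return np.c_[d[:,0]*c+d[:,1]*s,-d[:,0]*s+d[:,1]*c]*1000
def pose(im):
    pk,pl=cobble(im); m=cv2.morphologyEx((pk|pl).astype(np.uint8)*255,cv2.MORPH_CLOSE,np.ones((5,5)))
    c=max(cv2.findContours(m,0,2)[0],key=cv2.contourArea)
    w=pf(ray("top",c.reshape(-1,2),.055)).astype(np.float32); r=cv2.minAreaRect(w)
    lp=pf(ray("top",np.argwhere(pl)[:,::-1],.055)).astype(np.float32) if pl.sum()>20 else None
    if lp is None: return r,None
    v=cv2.fitLine(lp,cv2.DIST_HUBER,0,.01,.01).ravel()
    n=lp.mean(0)-np.array(r[0]); a=np.degrees(np.arctan2(v[1],v[0])); 
    if v[0]*-n[1]+v[1]*n[0]<0: a+=180   # own x = -y rotated +90
    return dict(c=np.round(r[0],1),size=np.round(r[1],1),ang=round(a%360,1),rect=round(r[2],1),n=pl.sum(),palemid=lp.mean(0).round(1))
def tcp():
    o=ctrl.get_obs(); return pf(o["ee_pos"]).round(1),o["ee_pos"][2].round(4),o["force"].round(1),o["time_s"]
E
python3 - <<'E'
from h import *
print(pose(cv2.imread("pics/top0.png")))
im=shot("top","top1");print(tcp(),pose(im))
E
```

```text
{'c': array([ 38. , 207.6]), 'size': array([ 90.9, 121.8]), 'ang': np.float32(113.7), 'rect': 24.3, 'n': np.int64(251), 'palemid': array([ 67.9, 218.2], dtype=float32)}
(array([[127.5, 196. ]]), np.float64(0.0184), array([ 0.3, -0.1,  0.4]), 3.15) {'c': array([ 42.8, 263.2]), 'size': array([37.4, 22.3]), 'ang': np.float32(113.6), 'rect': 19.5, 'n': np.int64(35), 'palemid': array([ 55.6, 269. ], dtype=float32)}
```

View pics/top1.png

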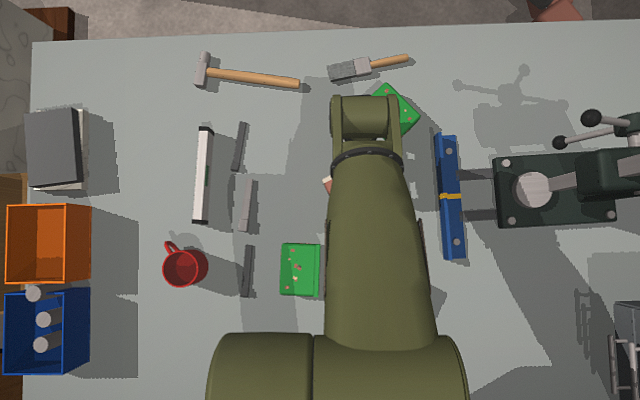

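The arm hides the cobble from above; the rod is at press-frame (127,196). I'll start the first corner push.

Emit:
jog_arm:
  motion:
    - [0.003,-0.0165,0,0,0,0,-1]
    - [-0.0115,-0.0105,0,0,0,0,-1]
    - [-0.0115,-0.0105,0,0,0,0,-1]
    - [-0.0075,-0.009,0,0,0,0,-1]
    - [-0.0075,-0.009,0,0,0,0,-1]

```text
time_s: 3.65
ee_pos: [0.6568, -0.0154, 0.0236]
eef_rot: [3.136, 0.0, 1.608]
force: [5.3, 0.2, -3.1]
grip_width: 0.0006
grip_force: 2.5
```

Emit:
jog_arm:
  motion:
    - [-0.005,-0.011,0,0,0,0,-1]
    - [-0.005,-0.011,0,0,0,0,-1]
    - [-0.002,-0.011,0,0,0,0,-1]
    - [0,0,0,0,0,0,-1]

```text
time_s: 4.05
ee_pos: [0.6235, -0.0287, 0.0233]
eef_rot: [3.138, 0.001, 1.607]
force: [0.6, -0.6, -0.3]
grip_width: 0.0004
grip_force: 0.0
```

Run:
```python
from h import *
shot("side","side1");print(tcp())
```

```text
(array([[ 41.3, 148.7]]), np.float64(0.023), array([-0.2,  0.9, -0.2]), 4.1)
```

View pics/side1.png

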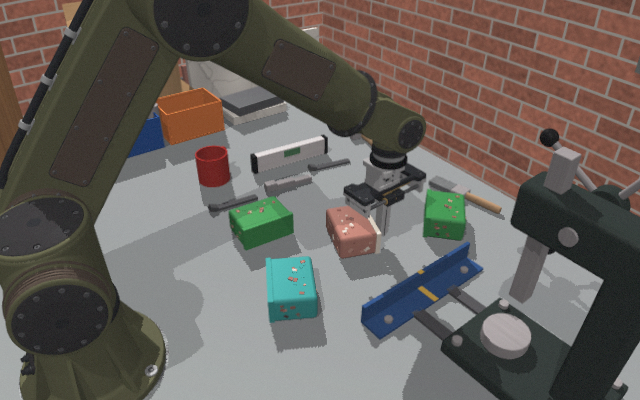

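The cobble has turned about 50° (pale edge now facing right at (375,235)), flat on the bench. I'll clear the arm to the left to look.

Emit:
jog_arm:
  motion:
    - [0,0.02,0,0,0,0,-1]
    - [0,0,-0.05,0,0,0,-1]
    - [0,0,-0.05,0,0,0,-1]
    - [0.042,-0.02,0,0,0,0,-1]
    - [0.042,-0.02,0,0,0,0,-1]

```text
time_s: 4.6
ee_pos: [0.6004, 0.0558, 0.1232]
eef_rot: [3.137, -0.0, 1.606]
force: [0.7, 1.3, -1.1]
grip_width: 0.0002
grip_force: 0.0
```

Emit:
jog_arm:
  motion:
    - [0.042,-0.02,0,0,0,0,-1]
    - [0.042,-0.02,0,0,0,0,-1]
    - [0.042,-0.02,0,0,0,0,-1]
    - [0.042,-0.02,0,0,0,0,-1]

```text
time_s: 5.0
ee_pos: [0.5131, 0.2221, 0.122]
eef_rot: [3.14, -0.001, 1.608]
force: [-0.0, -0.1, -0.5]
grip_width: 0.0005
grip_force: 0.0
```

Run:
```python
from h import *
im=shot("top","top2");print(tcp(),pose(im))
```

```text
(array([[-62.6, 408.2]]), np.float64(0.122), array([-1.9,  4.5, -0.5]), 5.05) {'c': array([ -5.6, 195.7]), 'size': array([120.3,  92.9]), 'ang': np.float32(67.1), 'rect': 67.5, 'n': np.int64(265), 'palemid': array([ 25.1, 180.6], dtype=float32)}
```

Emit:
jog_arm:
  motion:
    - [-0.048,0,0,0,0,0,-1]
    - [-0.048,0,0,0,0,0,-1]
    - [-0.048,0,0,0,0,0,-1]
    - [0,0,0.05,0,0,0,-1]
    - [0,0,0.05,0,0,0,-1]

```text
time_s: 5.55
ee_pos: [0.5209, 0.0751, 0.0217]
eef_rot: [3.136, -0.0, 1.606]
force: [0.4, 0.7, -1.0]
grip_width: 0.0006
grip_force: 0.0
```

Emit:
jog_arm:
  motion:
    - [0,0.019,0,0,0,0,-1]
    - [-0.002,0.012,0,0,0,0,-1]
    - [-0.002,0.012,0,0,0,0,-1]
    - [-0.002,0.012,0,0,0,0,-1]
    - [-0.002,0.012,0,0,0,0,-1]

```text
time_s: 6.05
ee_pos: [0.5866, 0.0712, 0.0209]
eef_rot: [-3.141, -0.001, 1.608]
force: [-3.7, 2.3, -2.5]
grip_width: 0.0008
grip_force: 1.8
```

Emit:
jog_arm:
  motion:
    - [-0.009,0.013,0,0,0,0,-1]
    - [-0.009,0.013,0,0,0,0,-1]
    - [-0.009,0.0085,0,0,0,0,-1]
    - [-0.009,0.0085,0,0,0,0,-1]
    - [0,0,0,0,0,0,-1]

```text
time_s: 6.55
ee_pos: [0.6316, 0.0356, 0.0213]
eef_rot: [3.14, 0.0, 1.607]
force: [-0.8, -0.5, -0.4]
grip_width: 0.0003
grip_force: 0.0
```

Emit:
jog_arm:
  motion:
    - [0.03,0,0,0,0,0,-1]
    - [0.03,-0.02,-0.05,0,0,0,-1]
    - [0.045,-0.02,-0.05,0,0,0,-1]
    - [0.045,-0.03,0,0,0,0,-1]
    - [0.045,-0.03,0,0,0,0,-1]

```text
time_s: 7.05
ee_pos: [0.5377, 0.2039, 0.0986]
eef_rot: [3.138, -0.001, 1.607]
force: [0.4, 0.3, -0.3]
grip_width: 0.0005
grip_force: 0.0
```

Run:
```python
from h import *
im=shot("top","top3");print(tcp(),pose(im))
```

```text
(array([[-40.1, 389.4]]), np.float64(0.0979), array([-2.8,  4.9,  0.2]), 7.1) {'c': array([ 35.8, 156.7]), 'size': array([121.8,  94.3]), 'ang': np.float32(7.2), 'rect': 7.5, 'n': np.int64(257), 'palemid': array([ 39.7, 121.2], dtype=float32)}
```

Emit:
jog_arm:
  motion:
    - [-0.0385,0.027,0,0,0,0,-1]
    - [-0.0385,0.027,0,0,0,0,-1]
    - [-0.0385,0.027,0,0,0,0,-1]
    - [-0.0385,0.027,0,0,0,0,-1]
    - [-0.0385,0.027,0,0,0,0,-1]

```text
time_s: 7.6
ee_pos: [0.6813, 0.0137, 0.0976]
eef_rot: [3.141, 0.0, 1.608]
force: [0.3, 0.4, -0.0]
grip_width: 0.0005
grip_force: 0.0
```

Emit:
jog_arm:
  motion:
    - [-0.0385,0.027,0,0,0,0,-1]
    - [0,0,0,0,0,0,-1]

```text
time_s: 7.8
ee_pos: [0.7104, -0.0271, 0.0965]
eef_rot: [3.141, 0.001, 1.603]
force: [-0.1, 0.5, -0.2]
grip_width: 0.0005
grip_force: 0.0
```

Run:
```python
from h import *
print(tcp())
hsv=cv2.cvtColor(cv2.imread("pics/top0.png"),cv2.COLOR_BGR2HSV)
g=cv2.inRange(hsv,(50,100,40),(75,255,255)); g[:70]=0;g[160:]=0;g[:,:340]=0;g[:,430:]=0
w=pf(ray("top",np.argwhere(g)[:,::-1],.02)); print(w[w[:,0].argmin()],w[w[:,1].argmax()],w[w[:,1].argmin()])
```

```text
(array([[127.9, 146.7]]), np.float64(0.0965), array([-0.1,  0.5, -0.2]), 7.8)
[132.73504158 105.40611771] [219.53548416 181.53213944] [201.79047542  32.48416992]
```

Emit:
jog_arm:
  motion:
    - [0.007,-0.006,0.038,0,0,0,-1]
    - [0,0,0.037,0,0,0,-1]
    - [0,-0.012,0,0,0,0,-1]
    - [0,-0.01,0,0,0,0,-1]
    - [0,-0.01,0,0,0,0,-1]

```text
time_s: 8.3
ee_pos: [0.6706, -0.0159, 0.0221]
eef_rot: [3.139, 0.0, 1.609]
force: [6.1, 0.6, -3.8]
grip_width: 0.0004
grip_force: 2.9
```

Emit:
jog_arm:
  motion:
    - [0,-0.01,0,0,0,0,-1]
    - [0,-0.006,0,0,0,0,-1]
    - [0,0,0,0,0,0,-1]

```text
time_s: 8.6
ee_pos: [0.6542, -0.0167, 0.0225]
eef_rot: [3.141, 0.0, 1.608]
force: [0.1, 0.5, 0.8]
grip_width: 0.0007
grip_force: 0.0
```

Run:
```python
from h import *
print(tcp())
```

```text
(array([[ 72.1, 159.3]]), np.float64(0.0225), array([0.1, 0.5, 0.8]), 8.6)
```

Emit:
jog_arm:
  motion:
    - [0,0.025,0,0,0,0,-1]
    - [0,0.005,-0.04,0,0,0,-1]
    - [0,0,-0.04,0,0,0,-1]
    - [0.042,-0.023,0,0,0,0,0.3]
    - [0.042,-0.023,0,0,0,0,0.3]

```text
time_s: 9.1
ee_pos: [0.6352, 0.0667, 0.1031]
eef_rot: [3.139, 0.0, 1.606]
force: [0.8, 0.9, -0.4]
grip_width: 0.0134
grip_force: 0.0
```

Emit:
jog_arm:
  motion:
    - [0.042,-0.023,0,0,0,0,0.3]
    - [0.042,-0.023,0,0,0,0,0.3]
    - [0.042,-0.023,0,0,0,0,0.3]
    - [0.02,-0.023,0,0,0,0,0.3]
    - [0,0,0,0,0,0,0.3]

```text
time_s: 9.6
ee_pos: [0.5356, 0.2114, 0.1022]
eef_rot: [-3.141, -0.0, 1.612]
force: [-0.5, -0.1, 0.8]
grip_width: 0.0532
grip_force: 0.0
```

Run:
```python
from h import *
im=shot("top","top4");print(tcp(),pose(im))
cv2.imwrite("pics/crop4.png",cv2.resize(im[100:300,270:490],None,fx=3,fy=3,interpolation=2))
```

```text
(array([[-36.5, 390.1]]), np.float64(0.1023), array([-0.1, -0.5,  0.1]), 9.65) {'c': array([ -0.6, 156. ]), 'size': array([120.5,  93.5]), 'ang': np.float32(6.4), 'rect': 6.5, 'n': np.int64(254), 'palemid': array([  2.8, 119.2], dtype=float32)}
```

View pics/crop4.png

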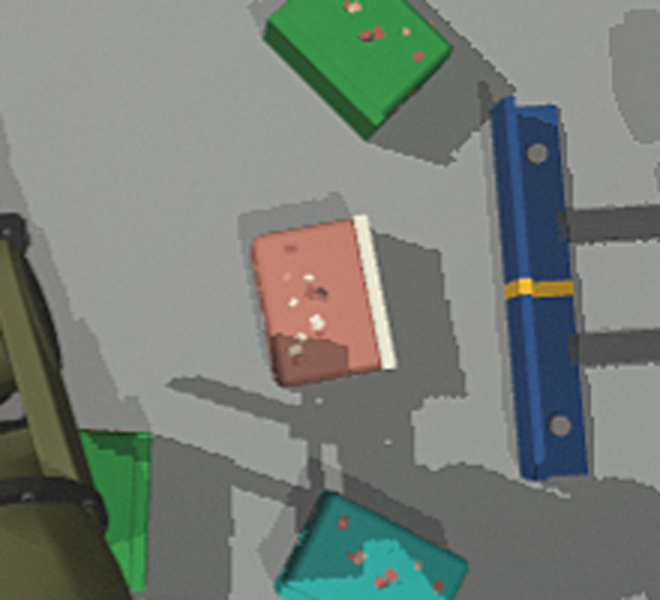

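The crop shows the cobble nearly square to the fence, about 6° short and centred on the mark, with its pale face towards the fence. Now comes the two-finger push.

Emit:
jog_arm:
  motion:
    - [-0.038,0.009,0,0,0,0,0.3]
    - [-0.038,0.009,0,0,0,0,0.3]
    - [-0.037,0.009,0,0,0,0,0.3]
    - [-0.037,0.009,0,0,0,0,0.3]
    - [0,0,0,0,0,0,0.3]

```text
time_s: 10.15
ee_pos: [0.5809, 0.0552, 0.1018]
eef_rot: [3.141, 0.001, 1.603]
force: [-0.3, 0.1, -0.3]
grip_width: 0.061
grip_force: 0.0
```

Run:
```python
from h import *
print(tcp(),ctrl.get_obs()["eef_rot"])
```

```text
(array([[  1.5, 233.8]]), np.float64(0.1018), array([-0.3,  0.1, -0.3]), 10.15) [3.14104404e+00 7.06039582e-04 1.60293934e+00]
```

Emit:
jog_arm:
  motion:
    - [0,0,0.04,0,0,-0.005,0.3]
    - [0,0,0.04,0,0,0,0.3]
    - [-0.018,0,0,0,0,0,0.3]
    - [-0.01,0,0,0,0,0,0.3]
    - [-0.01,0,0,0,0,0,0.3]

```text
time_s: 10.65
ee_pos: [0.5818, 0.0217, 0.0222]
eef_rot: [3.14, -0.001, 1.612]
force: [2.1, 6.7, -2.9]
grip_width: 0.0611
grip_force: 2.7
```

Emit:
jog_arm:
  motion:
    - [-0.012,0,0,0,0,0,0.3]
    - [-0.012,0,0,0,0,0,0.3]
    - [-0.012,0,0,0,0,0,0.3]
    - [-0.012,0,0,0,0,0,0.3]
    - [-0.012,0,0,0,0,0,0.3]

```text
time_s: 11.15
ee_pos: [0.584, -0.0379, 0.0224]
eef_rot: [3.141, -0.001, 1.612]
force: [0.0, 6.2, -4.3]
grip_width: 0.0613
grip_force: 3.4
```

Emit:
jog_arm:
  motion:
    - [-0.008,0,0,0,0,0,0.3]
    - [0,0,0,0,0,0,0.3]
    - [0.035,0,0,0,0,0,0.3]
    - [0.04,-0.01,-0.04,0,0,0,0.3]
    - [0.04,-0.01,-0.04,0,0,0,0.3]

```text
time_s: 11.65
ee_pos: [0.5617, 0.0589, 0.0923]
eef_rot: [-3.141, 0.0, 1.612]
force: [0.9, -0.6, 0.1]
grip_width: 0.061
grip_force: 0.0
```

Emit:
jog_arm:
  motion:
    - [0.04,-0.01,0,0,0,0,0.3]
    - [0.04,-0.01,0,0,0,0,0.3]
    - [0.04,-0.01,0,0,0,0,0.3]
    - [0,0,0,0,0,0,0.3]

```text
time_s: 12.05
ee_pos: [0.5263, 0.1803, 0.0924]
eef_rot: [3.14, -0.001, 1.617]
force: [-0.5, -0.5, -0.1]
grip_width: 0.0609
grip_force: 0.0
```

Run:
```python
from h import *
im=shot("top","top5");print(tcp(),pose(im))
```

```text
(array([[-47.8, 358.9]]), np.float64(0.0923), array([ 0.3,  0.1, -0. ]), 12.1) {'c': array([-0.8, 81.7]), 'size': array([120.5,  96.8]), 'ang': np.float32(359.5), 'rect': 0.1, 'n': np.int64(262), 'palemid': array([-1.8, 45.2], dtype=float32)}
```

Emit:
jog_arm:
  motion:
    - [-0.04,0.0095,0,0,0,0.004,0.3]
    - [-0.04,0.0095,0,0,0,0,0.3]
    - [-0.04,0.0095,0,0,0,0,0.3]
    - [-0.04,0.0095,0,0,0,0,0.3]
    - [-0.03,0.0095,0,0,0,0,0.3]

```text
time_s: 12.6
ee_pos: [0.5826, -0.0152, 0.0919]
eef_rot: [3.141, 0.001, 1.607]
force: [0.7, 0.2, 0.7]
grip_width: 0.0606
grip_force: 0.0
```

Emit:
jog_arm:
  motion:
    - [0,0,0.035,0,0,0,0.3]
    - [0,0,0.035,0,0,0,0.3]
    - [0,0,0,0,0,0,0.3]

```text
time_s: 12.9
ee_pos: [0.5798, -0.0128, 0.0177]
eef_rot: [-3.135, -0.0, 1.607]
force: [-0.1, 0.0, -0.4]
grip_width: 0.0615
grip_force: 0.0
```

Run:
```python
from h import *
print(tcp(),ctrl.get_obs()["eef_rot"])
```

```text
(array([[ -2. , 165.8]]), np.float64(0.0177), array([-0.1,  0. , -0.4]), 12.9) [-3.13530734e+00 -4.64781553e-04  1.60710335e+00]
```

Emit:
jog_arm:
  motion:
    - [-0.02,0,0,0,0,0,0.3]
    - [-0.014,0,0,0,0,0,0.3]
    - [-0.01,0,0,0,0,0,0.3]
    - [-0.008,0,0,0,0,0,0.3]
    - [-0.006,0,0,0,0,0,0.3]

```text
time_s: 13.4
ee_pos: [0.585, -0.0695, 0.0232]
eef_rot: [3.139, -0.001, 1.608]
force: [-0.2, 11.3, 2.7]
grip_width: 0.0611
grip_force: 5.4
```

Emit:
jog_arm:
  motion:
    - [-0.004,0,0,0,0,0,0.3]
    - [-0.003,0,0,0,0,0,0.3]
    - [-0.001,0,0,0,0,0,0.3]

```text
time_s: 13.7
ee_pos: [0.5853, -0.0772, 0.0232]
eef_rot: [3.139, -0.001, 1.608]
force: [0.3, 10.8, 4.5]
grip_width: 0.0611
grip_force: 5.4
```

Emit:
jog_arm:
  motion:
    - [-0.002,0,0,0,0,0,0.3]
    - [-0.001,0,0,0,0,0,0.3]

```text
time_s: 13.9
ee_pos: [0.5854, -0.0799, 0.0232]
eef_rot: [3.139, -0.001, 1.608]
force: [1.1, 17.2, 3.0]
grip_width: 0.0612
grip_force: 8.6
```

Emit:
jog_arm:
  motion:
    - [-0.001,0,0,0,0,0,0.3]
    - [-0.001,0,0,0,0,0,0.3]

```text
time_s: 14.1
ee_pos: [0.5855, -0.08, 0.0232]
eef_rot: [3.14, -0.004, 1.608]
force: [0.9, 30.5, 6.0]
grip_width: 0.0608
grip_force: 15.1
```

The TCP has stalled at 98.5 mm from the face with force at 30 N, so the cobble is seated on the fence. I'll let go and look.

Emit:
jog_arm:
  motion:
    - [0.004,0,0,0,0,0,0.3]
    - [0.03,0,0,0,0,0,0.3]
    - [0.03,0,-0.035,0,0,0,0.3]
    - [0.04,-0.01,-0.04,0,0,0,0.3]
    - [0.04,-0.015,0,0,0,0,0.3]

```text
time_s: 14.6
ee_pos: [0.5583, 0.0557, 0.097]
eef_rot: [3.133, 0.0, 1.607]
force: [1.6, 0.5, -0.9]
grip_width: 0.0608
grip_force: 0.0
```

Emit:
jog_arm:
  motion:
    - [0.04,-0.015,0,0,0,0,0.3]
    - [0.04,-0.015,0,0,0,0,0.3]
    - [0.04,-0.015,0,0,0,0,0.3]
    - [0,0,0,0,0,0,0.3]

```text
time_s: 15.0
ee_pos: [0.5052, 0.1767, 0.0927]
eef_rot: [3.14, -0.001, 1.612]
force: [0.4, -1.6, 0.1]
grip_width: 0.061
grip_force: 0.0
```

Run:
```python
from h import *
im=shot("top","top6");s=shot("side","side6");print(tcp(),pose(im))
a=cv2.resize(im[120:280,330:490],(480,480),interpolation=2)
cv2.imwrite("pics/both6.png",np.hstack([a,cv2.resize(s[180:340,340:446],(318,480),interpolation=2)]))
```

```text
(array([[-68.2, 354.9]]), np.float64(0.0924), array([-0.9, -0.4,  0.1]), 15.1) {'c': array([-1.7, 50. ]), 'size': array([119.5,  98.4]), 'ang': np.float32(359.2), 'rect': 0.0, 'n': np.int64(247), 'palemid': array([-3.2, 13.8], dtype=float32)}
```

View pics/both6.png

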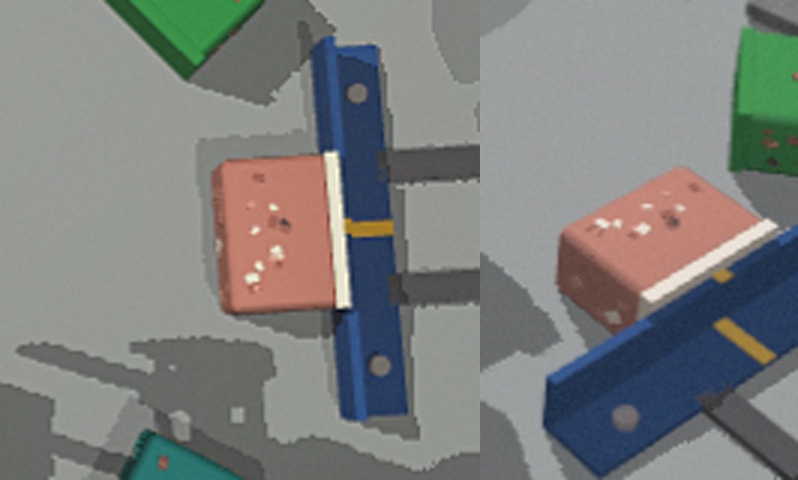

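The crop shows the pale band flush along the fence, with no visible gap, and the cobble near the mark. I'll measure the ends precisely for centring.

Run:
```python
from h import *
for n,(y0,y1,x0,x1) in(("top",(160,235,430,455)),("side",(245,290,385,450))):
    im=cv2.imread(f"pics/{n}6.png");h=cv2.cvtColor(im,cv2.COLOR_BGR2HSV).astype(int)
    m=np.zeros(h.shape[:2],bool);m[y0:y1,x0:x1]=((h[...,2]>140)&(h[...,1]<70))[y0:y1,x0:x1]
    k,l,st,_=cv2.connectedComponentsWithStats(m.astype(np.uint8)); m=l==1+np.argmax(st[1:,4])
    p=np.argwhere(m)[:,::-1]; w=pf(ray(n,p,.055)); v=cv2.fitLine(w.astype(np.float32),2,0,.01,.01).ravel()
    r=cv2.minAreaRect(w.astype(np.float32)); print(n,len(p),"ends",w[:,0].min().round(1),w[:,0].max().round(1),"ymean",w[:,1].mean().round(1),"slope deg",np.degrees(np.arctan(v[1]/v[0])).round(2),np.round(r[0],1),np.round(r[1],1))
    y=(abs(h[...,0]-24)<8)&(h[...,1]>120)&(h[...,2]>150 if n=="top" else h[...,1]>0)
    q=np.argwhere(y)[:,::-1]; q=q[(abs(q[:,0]-(448 if n=="top" else 428))<15)&(abs(q[:,1]-(195 if n=="top" else 285))<22)]
    if n=="side":
        a=q[q[:,1]<276];b=q[q[:,1]>=282]
        print("mark top",pf(ray(n,a.mean(0),.045)),"mark base",pf(ray(n,b,.0)).mean(0), len(a),len(b))
    else: print("mark",pf(ray(n,q.mean(0),.045)),pf(ray(n,q.mean(0),.0)),len(q))
```

```text
top 245 ends -61.1 59.2 ymean 5.9 slope deg -0.05 [-0.9  5.8] [ 10.7 120.4]
mark [[ -1.02554904 -20.6484405 ]] [[  2.65399688 -34.47400443]] 69
side 294 ends -64.2 60.8 ymean 4.9 slope deg 5.37 [-1.6 16.5] [126.   42.7]
mark top [[ 0.23088767 -6.05598217]] mark base [  5.37028763 -29.03028242] 16 97
```

```bash
python3 -c "
from station import ctrl
print(ctrl.hand_in())"
```

```text
the job is handed in; nothing more can be done
None
```

The cobble's pale sawn face is flat against the blue fence and within about 1 mm of the yellow mark by camera; it was pushed and never lifted, the gripper is clear, and the job was handed in at about 15 s.

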